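# Set out the ring cones on the stall's display shelf

### The arm

A 6-joint arm with a two-finger parallel gripper is mounted at the origin on the work surface. World frame = base frame: x ahead of the robot, y to its left, z up, the work surface at z = 0. Lengths are in m, angles in rad, forces in N, time in s.
With the tool pointing down it reaches from about 0.35 to 0.775 m from the base axis. Payload 5.5 kg.
Tool frame: the origin (TCP) lies on the centre line of the jaws, within the pads' length; the fingertips stand 11 mm ahead of it and the grasp point (between the pads) lies 8 mm behind it; z points along the fingers, y is the line along which they close (so a half turn about z gives the same grasp; the last joint's range is limited). The gripper opens to 85 mm and grips with 20 to 120 N. Pads are 22 mm wide; open, the fingers measure 114 mm over their backs; the gripper's body (76 mm by 85 mm) begins 54 mm behind the grasp point. The pads swing forward as they close: fully open they stand 13 mm farther back than shut.
Start: joints at [-1.399, 0.313, 0.046, 1.304, 0, 1.431], TCP at [0.176, -0.547, 0.242] pointing down, gripper open.
Joint ranges: [-2.76, 2.76], [-0.86, 1.69], [-1.03, 1.26], [-2.2, 2.34], [-1.47, 1.5], [-3.14, 3.14]. Speed limits (rad/s): [2.57, 2.57, 3.14, 3.14, 3.14, 3.14].

### API

Orientations are given as a unit quaternion [w, x, y, z].
In Python, from workcell import env, viewer, order, models gives the robot as it stands.
- The arm moves only by the tool drive_tool, never from a script. Its argument "series" is a list that holds one entry, the list of rows, each a list of 6 numbers: the shift along the tool's x, y, z each as a share of 120 mm, from -1 to 1, then the turn, a rotation vector about the tool's x, y, z each as a share of 180 degrees, from -1 to 1. A call has 1 to 20 rows; each row shifts and turns the commanded pose from where the row before left it, along the tool's axes as they then stand; what a row does not reach is not made up. A row lasts 1/8 s, in which the tool goes at most 62.5 mm and 10.7 degrees, less where a joint would pass 70% of its speed; a pose out of reach is approached as far as the arm can. A call with a number of a shift or a turn outside -1 to 1 is refused whole. A call with a gripper value outside its range is refused whole. "jaw" is the opening, from -1 (shut) to 1 (fully open), set as the call begins (left out, the last holds). The fingers move at their own pace and stop on an object; "grip_force" is the grip in N (left out, the last holds). Time passes only in rows, so rows that do not move let the fingers close. It gives the time, the measured TCP pose, the force, the opening and the grip force at its end, in the units of the state.
- env.get_state(): the state, without advancing time (a new reading comes with each control period).
- viewer.read_camera(name): name is "side" or "top"; returns the picture (384x512x3 uint8, red, green, blue); there is no depth.
- viewer.camera_info(name): a dict with "intrinsics" (3x3 intrinsics, pixels), "D" ([k1, k2, p1, p2, k3] as OpenCV has them; the pictures are not rectified), "R" (3x3) and "t" (3): a world point X has camera coordinates R X + t. Camera axes: x right, y down, z forward; pixel columns grow to the right and rows downward; lengths in m; the calibration is good to about 2 mm. A picture is of the moment at which its call begins. camera_info takes no time and is no camera call.
- order.hand_in(): hands the job in; it is judged then, once.
Trained networks look in the newest picture that a camera, given by its name, has taken for a name from the list of things; names that differ only in an ending like _2 or _b are one class to them, and where a whole thing is asked for, a point or a joint stands for the part that bears it (a point fixed in the world has none). Each returns a list of dicts, best first, with "score" (0 to 1); they miss things now and then, are a little off and sometimes report something else, mostly with a low value. They report only what shows in the picture. A call takes as long as a camera call. They do not tell look-alikes from the thing itself.
- models.silhouettes(label, camera): "region" (384x512 bool, what is visible of it) and "location" ([column, row] in pixels, amid what is visible of it).
The state is a dict: "clock": time; "joint_pos": joint angles; "qvel": joint speeds; "tau": joint torques, N m; "tcp_pos": TCP position; "orientation": TCP orientation; "wrist_force": force on the tool from outside, world axes, zero at the start; "ft_torque": the same for the moment, N m; "finger_gap": finger opening in m; "grip_force": force on a finger pad.
Only numpy, scipy, OpenCV 4.12 (cv2) and the standard library are available. Lean on these libraries where they do the work, as an engineer would, in place of code of your own. Each camera call takes 0.05 s, during which the arm holds its last target. There are 200 camera calls.

### The job

Set out the three pale wooden ring cones standing upright in one neat row in the channel of the dark display shelf, in order of height with the shortest against the fixed end cheek and the tallest nearest the sliding bookend. Close the row up by sliding the bookend against it, so that the cones stand side by side with their bases touching or as good as touching. Leave everything else on the stall where it is.

Things in the scene. Friction and masses are not known exactly. Their poses are not given: they have to be found in the camera images.
- shelf: Fixed dark wooden display shelf, 420 mm along its own y, 90 mm deep (own x), origin under its centre, yaw within 0.15 rad. Its top is a channel, floor 40 mm above the table, with lips 8 mm high and 9 mm thick along both long edges, 70 mm apart, centred on own x = 0. A fixed end cheek, 20 mm thick, top 100 mm above the table, closes its +y end (the robot's left).
- cheek_face (a point): Centre of the foot of the end cheek's inner face, on the channel floor (own y = +190 mm of the shelf). The row starts against this face and runs towards the shelf's own -y.
- bookend (a joint): Wooden bookend sliding in the channel, in m: 0 = farthest from the cheek, growing towards it (shelf's +y), stop at 0.15. Face to cheek = 0.298 minus this value; with the three cones (bases 56 mm) packed between it reads about 0.130. It takes about 2 N to slide, up to about 4 N more to push cones, and stays where left. Its plate: 66 mm (x) by 14 mm thick, top 99 mm above the table.
- bookend_knob (a point): Top centre of the bookend's knob, an upright round wooden post 24 mm in diameter and 80 mm tall, top 130 mm above the table. It stands on a flat foot on the channel's centreline, 60 mm behind the bookend's face (towards the shelf's own -y).
- bookend_face (a point): Centre of the bookend's face that meets the row, 10 mm above the channel floor.
- short_cone: Short ring cone, loose, turned from pale wood: a round base 56 mm in diameter and 12 mm thick carrying a slim cone, 34 mm in diameter just above the base and 18 mm near the tip; 90 mm tall in all, about 90 g. Origin at the centre of its underside, z up along its axis. Starts upright on the table; grip it about two thirds up.
- middle_cone: Middle ring cone, loose, turned from pale wood: a round base 56 mm in diameter and 12 mm thick carrying a slim cone, 34 mm in diameter just above the base and 18 mm near the tip; 120 mm tall in all, about 110 g. Origin at the centre of its underside, z up along its axis. Starts upright on the table; grip it about two thirds up.
- tall_cone: Tall ring cone, loose, turned from pale wood: a round base 56 mm in diameter and 12 mm thick carrying a slim cone, 34 mm in diameter just above the base and 18 mm near the tip; 150 mm tall in all, about 130 g. Origin at the centre of its underside, z up along its axis. Starts upright on the table; grip it about two thirds up.
- bud_vase: Squat brown wooden bud vase, 62 mm in diameter, 80 mm tall, narrow neck. Bystander. Origin under its centre.
- glue_bottle: White squeeze bottle with a pointed green nozzle, 44 mm in diameter, 118 mm tall. Bystander. Origin under its centre.
- ball_bowl: Wooden bowl, 156 mm across and 50 mm tall, heaped with wooden balls to 83 mm, on the left of the table. Bystander. Origin under its centre.
- brush: Hand brush lying flat on the right of the table. Bystander. Origin under its middle.
- knot_block: Brown wooden block, 110 x 75 x 30 mm, with two spikes, 118 mm tall in all, on the right of the table. Bystander. Origin under its centre.
Things that resemble listed ones, but are neither listed nor needed, are in the scene too. What is shaped like the tall_cone but red or yellow is not meant.

How it is judged:
On the way:
1. all three cones stand upright on the floor of the shelf's channel (angle between each of short_cone, middle_cone, tall_cone's own z axis and vertical below 0.1 rad and z of short_cone in the frame of shelf between 0.036 and 0.045 m and x of short_cone in the frame of shelf between -0.011 and 0.011 m and z of middle_cone in the frame of shelf between 0.036 and 0.045 m and x of middle_cone in the frame of shelf between -0.011 and 0.011 m and z of tall_cone in the frame of shelf between 0.036 and 0.045 m and x of tall_cone in the frame of shelf between -0.011 and 0.011 m), for 0.3 s.
At the end, for the whole second after the job is handed in: All three cones stand upright (within 0.1 rad) and still on the channel floor, shortest to tallest from the cheek, each within about 11 mm of its packed place (axes 28, 84 and 140 mm from the cheek), with the bookend closed on the row, at most 8 mm of slack left (joint above 0.122) (all of step 1 and linear speed of each of short_cone, middle_cone, tall_cone below 0.02 m/s and y of short_cone in the frame of shelf between 0.15 and 0.168 m and y of middle_cone in the frame of shelf between 0.094 and 0.116 m and y of tall_cone in the frame of shelf between 0.039 and 0.064 m and value of joint bookend above 0.122 m); the robot touches nothing.
It fails at once if a bystander (vase, glue bottle, bowl, brush, spiked block) is moved by more than 30 mm or knocked over (distance of any of bud_vase, glue_bottle, ball_bowl, brush, knot_block from where it was at the start of the episode above 0.03 m or angle between any of bud_vase, glue_bottle's own z axis and vertical above 0.5 rad).
It also fails if it takes over 72 s, if anything falls off the work surface, if the arm or the gripper's body presses on something with over 40 N, if the wrist force passes 120 N, or if a joint passes its speed limit or range.

## Working session

There is one attempt and no reset: what is moved stays moved. The work goes in short steps, Python scripts to look and compute and a tool call to move; the robot and the scene stay as the last step left them, time stands still between calls to the robot, and variables do not carry over. Pictures are saved under pics/ and viewed, at most 10 in all, crops included, and the job is handed in when it is done.

Besides the shell and the picture viewer there is one more tool, called as name([rows], argument=value, ...), one row to a line, values as JSON. drive_tool: Moves the arm, as the interface text tells. Its arguments: {"type":"object","properties":{"series":{"type":"array"},"jaw":{"type":"number"},"grip_force":{"type":"number"}},"required":["series"]}

```bash
mkdir -p pics; python3 - <<'E'
from workcell import env, viewer, models
import cv2, numpy as np
for c in ("top","side"):
    im=viewer.read_camera(c); cv2.imwrite(f"pics/{c}0.png",im[:,:,::-1])
    i=viewer.camera_info(c); print(c,np.round(i["intrinsics"],1).tolist(),i["D"],np.round(i["R"],3).tolist(),np.round(i["t"],3))
    for l in ("short_cone","middle_cone","tall_cone","bookend","shelf"):
        print(l,[(round(d["score"],2),np.round(d["location"]).tolist(),int(d["region"].sum())) for d in models.silhouettes(l,c)])
s=env.get_state(); print(s)
E
```

```text
top [[375.8, 0.0, 251.5], [0.0, 375.8, 192.2], [0.0, 0.0, 1.0]] [0.02329329 0.         0.         0.         0.        ] [[0.025, -1.0, -0.01], [-0.998, -0.024, -0.056], [0.056, 0.012, -0.998]] [-0.008  0.48   1.216]
short_cone [(0.51, [261.0, 197.0], 213)]
middle_cone [(0.66, [208.0, 195.0], 211)]
tall_cone [(0.8, [300.0, 206.0], 232), (0.73, [330.0, 181.0], 252), (0.67, [314.0, 249.0], 231)]
bookend [(0.79, [304.0, 144.0], 547)]
shelf [(0.68, [270.0, 143.0], 3892)]
side [[396.2, 0.0, 252.9], [0.0, 396.2, 187.3], [0.0, 0.0, 1.0]] [0.01425437 0.         0.         0.         0.        ] [[0.729, -0.684, 0.02], [-0.323, -0.37, -0.871], [0.603, 0.628, -0.491]] [-0.368  0.245  1.152]
short_cone [(0.78, [246.0, 206.0], 237), (0.16, [304.0, 197.0], 298)]
middle_cone [(0.83, [219.0, 184.0], 276), (0.65, [302.0, 194.0], 306)]
tall_cone [(0.86, [251.0, 247.0], 525), (0.6, [307.0, 219.0], 197), (0.34, [307.0, 197.0], 285)]
bookend []
shelf [(0.69, [279.0, 186.0], 1504), (0.66, [273.0, 224.0], 432)]
{'clock': 0.6, 'joint_pos': array([-1.39858680e+00,  3.13178452e-01,  4.61165417e-02,  1.30358849e+00,
       -2.52518390e-05,  1.43121068e+00]), 'qvel': array([-2.59201410e-04,  1.16490636e-03, -5.33517517e-04, -3.60747754e-05,
        1.66148096e-04,  7.00627139e-04]), 'tau': array([-1.68565628e-03, -4.80151391e+01,  2.98662937e+01,  3.19198944e-04,
       -1.92509997e-04,  3.38771827e-06]), 'tcp_pos': array([ 0.17639201, -0.54732976,  0.24234223]), 'orientation': array([ 7.31613905e-05,  9.87872560e-01,  1.55266864e-01, -1.14340894e-05]), 'wrist_force': array([ 0.15201819, -0.79900389, -0.67163071]), 'ft_torque': array([-0.04597688, -0.03374619, -0.04759754]), 'grip_force': 0.0, 'finger_gap': 0.08560055997999397}
```

```bash
python3 - <<'E'
import cv2, numpy as np
t=cv2.imread("pics/top0.png")[90:290,130:390]; s=cv2.imread("pics/side0.png")[120:300,150:390]
cv2.imwrite("pics/topc.png",cv2.resize(t,(780,600),interpolation=2)); cv2.imwrite("pics/sidec.png",cv2.resize(s,(800,600),interpolation=2))
E
```

```text
(no output)
```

View pics/topc.png

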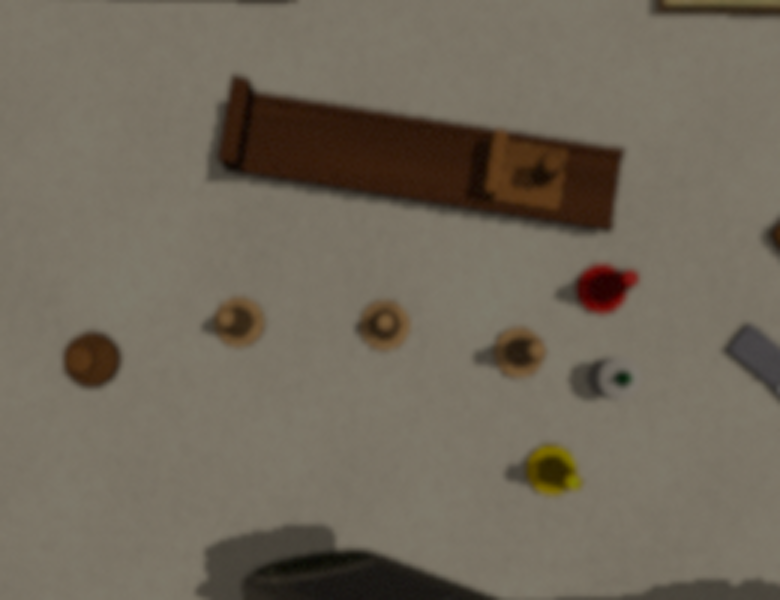

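View pics/sidec.png

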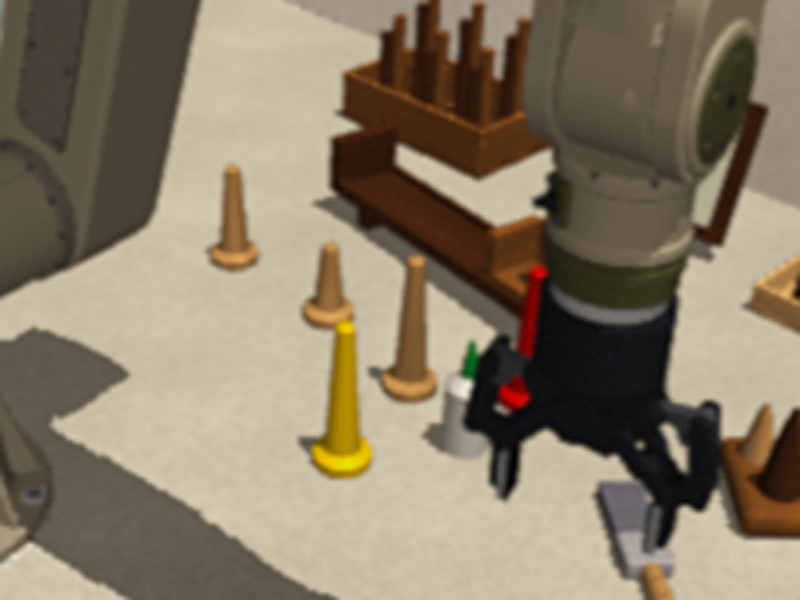

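View pics/top0.png

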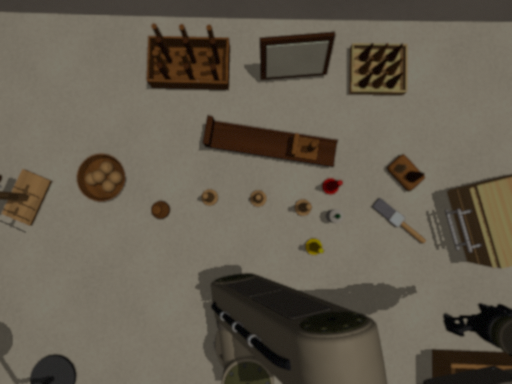

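The top view shows three pale cones, at (209,197), (258,198) and (303,207). The side view shows they are middle, short and tall in that order. The look-alikes are the red cone at (331,186), the yellow cone at (314,246), the pegs on the rear trays, and the spikes of the block at (405,172). I ruled all of these out by colour and place. The glue bottle at (332,215) is close to the tall cone.

```bash
cat > h.py <<'E'
import cv2, numpy as np
from scipy.optimize import minimize
from workcell import env, viewer, models
H=dict(short_cone=.09,middle_cone=.12,tall_cone=.15)
def proj(P,c):
    i=viewer.camera_info(c); r=cv2.Rodrigues(np.array(i["R"]))[0]
    return cv2.projectPoints(np.float64(P).reshape(-1,1,3),r,np.float64(i["t"]),np.float64(i["intrinsics"]),np.float64(i["D"]))[0].reshape(-1,2)
S=8
def fill(groups,c):
    m=np.zeros((384*S//2,512*S//2),np.uint8)
    for g in groups:
        h=cv2.convexHull(np.float32(proj(g,c)*S/2+S/4-.5)); cv2.fillConvexPoly(m,np.int32(np.round(h)),255)
    return cv2.resize(m,(512,384),interpolation=cv2.INTER_AREA)/255.
a=np.linspace(0,2*np.pi,40)
def ring(x,y,z,d): return np.c_[x+d/2*np.cos(a),y+d/2*np.sin(a),0*a+z]
def cone(x,y,h,z=0):
    return [np.r_[ring(x,y,z,.056),ring(x,y,z+.012,.056)],np.r_[ring(x,y,z+.012,.034),ring(x,y,z+h,.018)]]
def iou(m,r): return np.minimum(m,r).sum()/np.maximum(m,r).sum()
def back(uv,z,c):
    i=viewer.camera_info(c); R=np.array(i["R"]);t=np.array(i["t"])
    p=cv2.undistortPoints(np.float64([[uv]]),np.float64(i["intrinsics"]),np.float64(i["D"]))[0,0]
    d=R.T@np.r_[p,1]; o=-R.T@t; return (o+d*(z-o[2])/d[2])[:2]
def fitcone(mask,h,c,x0,z=0):
    f=lambda p:-iou(mask,fill(cone(p[0],p[1],h,z),c))
    r=minimize(f,x0,method="Nelder-Mead",options=dict(initial_simplex=[x0,x0+[.01,0],x0+[0,.01]],xatol=2e-4,fatol=1e-4))
    return r.x,-r.fun
def box(T,x0,x1,y0,y1,z0,z1):
    P=np.array([[x,y,z] for x in(x0,x1) for y in(y0,y1) for z in(z0,z1)])
    c,s=np.cos(T[2]),np.sin(T[2]); return P@np.array([[c,s,0],[-s,c,0],[0,0,1]])+[T[0],T[1],0]
def sh2w(T,x,y): c,s=np.cos(T[2]),np.sin(T[2]); return np.array([T[0]+c*x-s*y,T[1]+s*x+c*y])
def w2sh(T,p): c,s=np.cos(T[2]),np.sin(T[2]); d=np.array(p)-T[:2]; return np.array([c*d[0]+s*d[1],-s*d[0]+c*d[1]])
E
python3 - <<'E'
from h import *
px=dict(short_cone=(258,198),middle_cone=(209,197),tall_cone=(303,207))
sp=dict(short_cone=(246,206),middle_cone=(219,184),tall_cone=(273,219))
im={c:viewer.read_camera(c) for c in("top","side")}
for c in("top","side"):
    for l in H:
        ds=[d for k in H for d in models.silhouettes(k,c)]
        q=(px if c=="top" else sp)[l]
        d=min(ds,key=lambda d:np.hypot(*(np.array(d["location"])-q)))
        for h in H.values() :
            p,s=fitcone(d["region"].astype(float),h,c,back(q,.02,c)); print(c,l,np.round(d["location"]),h,np.round(p,4),round(s,3))
hsv=cv2.cvtColor(im["top"],cv2.COLOR_RGB2HSV)
m=((hsv[:,:,1]>110)).astype(np.uint8); m[:110]=0;m[172:]=0;m[:,:190]=0;m[:,350:]=0
cv2.imwrite("pics/m.png",m*255); print(m.sum())
m=m.astype(float)
def g(T): return [box(T,-.045,.045,-.21,.21,.03,.048),box(T,-.045,.045,.19,.21,.03,.1)]
best=None
for y in(-.13,-.05,.05,.13):
    x0=np.r_[back((270,143),.05,"top"),y]
    r=minimize(lambda T:-iou(m,fill(g(T),"top")),x0,method="Nelder-Mead",options=dict(initial_simplex=[x0,x0+[.01,0,0],x0+[0,.01,0],x0+[0,0,.05]],xatol=2e-4,fatol=1e-5))
    if best is None or r.fun<best.fun: best=r
T=best.x; print("shelf",T,best.fun)
np.save("T.npy",T)
# bookend face/knob
o=im["top"][:,:,::-1].copy()
for P in [np.r_[sh2w(T,0,.19),.04]]+[np.r_[sh2w(T,sx*.033,.19-.298+dy),.099] for sx in(-1,1) for dy in(0,.02,-.014)]+[np.r_[sh2w(T,0,-.168),.13]]: print(np.round(proj(P,"top")[0],1))
big=cv2.resize(o[100:180,190:350],(800,400),interpolation=2)
for G in g(T)+[box(T,-.033,.033,-.122,-.108,.04,.099)]:
    hh=cv2.convexHull(np.float32(proj(G,"top"))); cv2.polylines(big,[np.int32((hh+.5-[190,100])*5)],True,(0,255,0),1)
u=(proj(np.r_[sh2w(T,0,-.168),.13],"top")[0]+.5-[190,100])*5
cv2.circle(big,tuple(int(v) for v in u),6,(255,255,0),1)
cv2.imwrite("pics/shelf.png",big)
E
```

```text
top short_cone [260. 199.] 0.09 [ 0.46   -0.0165] 0.801
top short_cone [260. 199.] 0.12 [ 0.46   -0.0165] 0.801
top short_cone [260. 199.] 0.15 [ 0.46   -0.0165] 0.801
top middle_cone [209. 197.] 0.09 [0.4609 0.1425] 0.937
top middle_cone [209. 197.] 0.12 [0.4609 0.1425] 0.937
top middle_cone [209. 197.] 0.15 [0.4608 0.1421] 0.929
top tall_cone [302. 209.] 0.09 [ 0.4365 -0.1647] 0.848
top tall_cone [302. 209.] 0.12 [ 0.4365 -0.1647] 0.848
top tall_cone [302. 209.] 0.15 [ 0.4364 -0.1639] 0.841
side short_cone [246. 207.] 0.09 [ 0.4695 -0.0103] 0.775
side short_cone [246. 207.] 0.12 [ 0.4694 -0.0101] 0.647
side short_cone [246. 207.] 0.15 [ 0.4693 -0.0103] 0.546
side middle_cone [220. 182.] 0.09 [0.4705 0.1513] 0.811
side middle_cone [220. 182.] 0.12 [0.4686 0.1488] 0.895
side middle_cone [220. 182.] 0.15 [0.4684 0.149 ] 0.776
side tall_cone [273. 224.] 0.09 [ 0.4444 -0.1587] 0.706
side tall_cone [273. 224.] 0.12 [ 0.4439 -0.1583] 0.859
side tall_cone [273. 224.] 0.15 [ 0.4423 -0.1597] 0.909
3476
shelf [ 0.64002733 -0.05316618 -0.1307757 ] -0.8923507186585444
[212.3 133.7]
[304.5 154.9]
[298. 154.]
[309.1 155.6]
[307.7 133.8]
[301.3 132.8]
[312.3 134.5]
[327.6 145.5]
```

View pics/shelf.png

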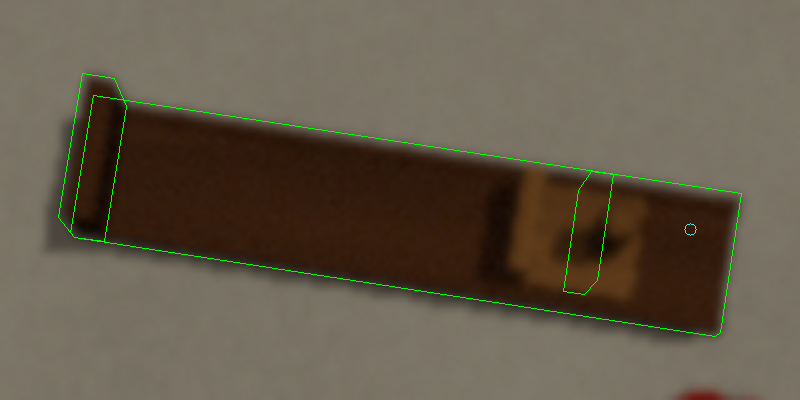

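The overlay shows the shelf fit about 1–2 px too wide at the back edge. The bookend plate face is at about zoom x=525, so it has already advanced about 0.05. The network masks are a little off, so I'll refit on colour.

```bash
cat > h2.py <<'E'
from h import *
def soft(c,im=None):
    im=viewer.read_camera(c) if im is None else im
    f=cv2.GaussianBlur(im,(3,3),0).astype(float)
    return im,(f[:,:,0]-f[:,:,2])/(f.sum(2)/3+8)   # chroma: R-B relative
E
python3 - <<'E'
from h2 import *
im=cv2.imread("pics/top0.png")[:,:,::-1]; _,s=soft("top",im)
for c in(230,260,290): print(c,[(r,*im[r,c].tolist(),round(s[r,c],2)) for r in list(range(118,128))+list(range(143,168,1))][:36])
print("cone row198",[(c,*im[198,c].tolist()) for c in range(246,272)])
sd=cv2.imread("pics/side0.png")[:,:,::-1]
print("side row 213",[(c,*sd[213,c].tolist()) for c in range(236,262)])
E
```

```text
230 [(118, 124, 117, 104, np.float64(0.16)), (119, 124, 118, 104, np.float64(0.16)), (120, 124, 118, 104, np.float64(0.17)), (121, 119, 113, 98, np.float64(0.18)), (122, 103, 95, 82, np.float64(0.23)), (123, 77, 64, 52, np.float64(0.36)), (124, 57, 37, 25, np.float64(0.59)), (125, 48, 27, 14, np.float64(0.9)), (126, 46, 23, 6, np.float64(1.05)), (127, 49, 25, 8, np.float64(1.11)), (143, 53, 28, 14, np.float64(1.02)), (144, 52, 28, 11, np.float64(1.03)), (145, 52, 28, 14, np.float64(1.03)), (146, 50, 26, 10, np.float64(1.06)), (147, 50, 27, 11, np.float64(1.04)), (148, 51, 27, 13, np.float64(1.0)), (149, 45, 25, 13, np.float64(0.81)), (150, 44, 32, 23, np.float64(0.5)), (151, 57, 50, 43, np.float64(0.27)), (152, 77, 72, 62, np.float64(0.21)), (153, 97, 91, 79, np.float64(0.18)), (154, 113, 107, 93, np.float64(0.17)), (155, 119, 112, 99, np.float64(0.17)), (156, 120, 113, 99, np.float64(0.18)), (157, 121, 113, 100, np.float64(0.18)), (158, 121, 114, 100, np.float64(0.18)), (159, 121, 114, 101, np.float64(0.17)), (160, 121, 114, 101, np.float64(0.18)), (161, 121, 114, 100, np.float64(0.
[... 3322 characters left out ...]
(266, 118, 100, 76), (267, 121, 111, 93), (268, 122, 114, 100), (269, 121, 114, 100), (270, 121, 114, 100), (271, 122, 115, 102)]
side row 213 [(236, 198, 187, 163), (237, 199, 188, 164), (238, 200, 190, 165), (239, 192, 183, 159), (240, 152, 138, 115), (241, 152, 114, 72), (242, 184, 132, 71), (243, 198, 144, 79), (244, 199, 146, 81), (245, 194, 142, 78), (246, 186, 135, 74), (247, 175, 127, 69), (248, 174, 126, 69), (249, 177, 128, 70), (250, 183, 132, 74), (251, 196, 143, 80), (252, 203, 149, 84), (253, 205, 149, 84), (254, 202, 147, 81), (255, 192, 146, 89), (256, 193, 168, 133), (257, 196, 186, 160), (258, 199, 189, 164), (259, 199, 189, 165), (260, 199, 189, 164), (261, 200, 190, 165)]
```

```bash
python3 - <<'E'
from h2 import *
T=np.load("T.npy")
for uv in((230.,136.4),(260,140.8)): print("centre line shelf xy",w2sh(T,back(uv,.048,"top")))
for uv in((190+525/5-.5,100+175/5-.5),(190+510/5-.5,100+270/5-.5)): print("bookend face top",w2sh(T,back(uv,.099,"top")))
for uv in((190+115/5-.5,100+105/5-.5),(190+98/5-.5,100+235/5-.5)): print("cheek in top edge?",w2sh(T,back(uv,.1,"top")),w2sh(T,back(uv,.04,"top")))
print("right end",[w2sh(T,back(uv,.048,"top")) for uv in((190+738/5-.5,100+197/5-.5),(190+720/5-.5,100+335/5-.5))])
P=dict(short_cone=(.4645,-.0135),middle_cone=(.465,.1455),tall_cone=(.44,-.162))
for c in("top","side"):
    im=cv2.imread(f"pics/{c}0.png")[:,:,::-1]; f=im.astype(float); s=(f[:,:,0]-f[:,:,2])/(f.sum(2)/3+5)
    for l in H:
        p0=np.array(P[l]); q=proj(np.r_[p0,H[l]/2],c)[0]
        m=np.clip((s-.2)/(.55-.2),0,1); m[(f[:,:,0]<1.12*f[:,:,1])]=0
        k=np.zeros_like(m); u,v=np.int32(q); k[v-32:v+32,u-16:u+16]=1; m*=k
        p,sc=fitcone(m,H[l],c,p0); print(c,l,np.round(p,4),round(sc,3),int(m.sum()))
E
```

```text
centre line shelf xy [-0.00147135  0.13130018]
centre line shelf xy [-0.00078775  0.0340437 ]
bookend face top [ 0.02469275 -0.06833252]
bookend face top [-0.03467921 -0.06804475]
cheek in top edge? [0.02889716 0.18711753] [0.04264006 0.19627984]
cheek in top edge? [-0.05222312  0.18451554] [-0.04274508  0.19354105]
right end [array([ 0.0427592 , -0.20825725]), array([-0.04665817, -0.20970794])]
top short_cone [ 0.4615 -0.017 ] 0.91 213
top middle_cone [0.4612 0.1429] 0.886 212
top tall_cone [ 0.4361 -0.1637] 0.894 218
side short_cone [ 0.4674 -0.0164] 0.445 512
side middle_cone [0.4691 0.1481] 0.886 246
side tall_cone [ 0.4452 -0.1593] 0.543 697
```

```bash
python3 - <<'E'
from h2 import *
T=np.load("T.npy"); 
print("tcp",w2sh(T,[.1764,-.5473]))
for l,t,s in(("short",(.4615,-.017),(.4674,-.0125)),("middle",(.4612,.1429),(.4691,.1481)),("tall",(.4361,-.1637),(.4445,-.1593))):
    print(l,w2sh(T,t),w2sh(T,s),w2sh(T,np.add(t,s)/2))
# shelf in side view: outline overlay
im=cv2.imread("pics/side0.png"); big=cv2.resize(im[150:250,240:340],(600,600),interpolation=2)
for G in [box(T,-.045,.045,-.21,.21,.03,.048),box(T,-.045,.045,.19,.21,.03,.1),box(T,-.033,.033,-.082,-.068,.04,.099)]:
    hh=cv2.convexHull(np.float32(proj(G,"side"))); cv2.polylines(big,[np.int32((hh+.5-[240,150])*6)],True,(0,255,0),1)
cv2.imwrite("pics/side_sh.png",big)
E
```

```text
tcp [-0.39523178 -0.55037294]
short [-0.18171908  0.01257682] [-0.17645628  0.01780777] [-0.17908768  0.01519229]
middle [-0.202868    0.17107232] [-0.19571356  0.1772581 ] [-0.19929078  0.17416521]
tall [-0.18777204 -0.13618276] [-0.18001754 -0.13072494] [-0.18389479 -0.13345385]
```

View pics/side_sh.png

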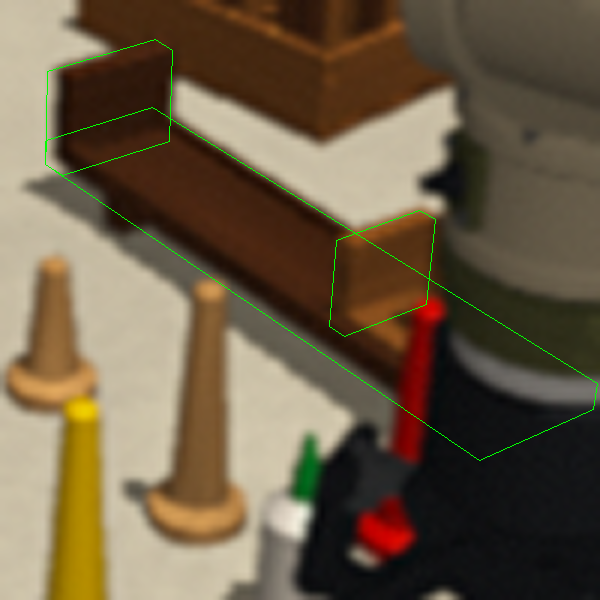

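drive_tool([
  [[0,0,0,0,0,-0.0513],[0,0,0,0,0,-0.0513],[0,0,0,0,0,-0.0513],[0,0,0,0,0,-0.0513],[0,0,0,0,0,-0.0513],[0,0,0,0,0,-0.0513],[0,0,0,0,0,-0.0513]],
], jaw=1)

```text
clock: 2.48
tcp_pos: [0.1764, -0.5473, 0.2423]
orientation: [0.0, 0.75, 0.661, -0.0]
wrist_force: [-0.5, -0.3, -0.0]
finger_gap: 0.0854
grip_force: 0.0
```

The side view shows the shelf outline offset to the same side as the cones, about 5 mm. So it's a common camera offset and relative distances hold. Now I move above the short cone.

drive_tool([
  [[0.393,0.15,0,0,0,0],[0.393,0.15,0,0,0,0],[0.393,0.15,0,0,0,0],[0.393,0.15,0,0,0,0],[0.393,0.15,0,0,0,0],[0.393,0.15,0,0,0,0],[0.393,0.15,0,0,0,0],[0.393,0.15,0,0,0,0],[0.393,0.15,0,0,0,0],[0.393,0.15,0,0,0,0],[0.393,0.15,0,0,0,0],[0.393,0.15,0,0,0,0],[0,0,0.3,0,0,0],[0,0,0.3,0,0,0]],
])

```text
clock: 4.22
tcp_pos: [0.4652, -0.0135, 0.1699]
orientation: [0.001, 0.751, 0.66, 0.0]
wrist_force: [-0.2, -1.0, -0.3]
finger_gap: 0.0852
grip_force: 0.0
```

```bash
python3 - <<'E'
from h2 import *
T=np.load("T.npy"); s=env.get_state(); p=s["tcp_pos"]; print(p,w2sh(T,p[:2]))
im=viewer.read_camera("side"); q=proj([np.r_[p[:2],p[2]-.011],np.r_[p[:2],0.0],np.r_[p[:2],.09]],"side"); print(q)
b=cv2.resize(im[110:230,190:320][:,:,::-1],(780,720),interpolation=2)
for u in q: cv2.circle(b,tuple(int(v) for v in (u+.5-[190,110])*6),4,(0,255,0),1)
cv2.imwrite("pics/hov.png",b[:600])
E
```

```text
[ 0.46515421 -0.01354256  0.16985736] [-0.17854694  0.01648126]
[[248.07285577 175.80054782]
 [247.44508565 214.92387646]
 [247.79221016 193.30142229]]
```

View pics/hov.png

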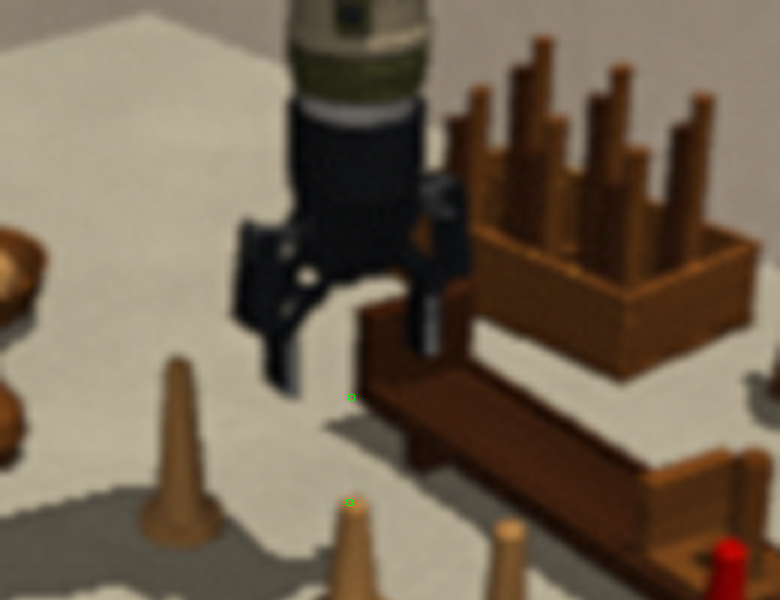

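The fingertip midpoint is at crop (360,372) and the cone tip at (357,500), so the tool is in line over the short cone in this view. Next I descend and grip.

drive_tool([
  [[0,0,0.245,0,0,0],[0,0,0.245,0,0,0],[0,0,0.245,0,0,0],[0,0,0.245,0,0,0],[0,0,0,0,0,0]],
])

```text
clock: 4.9
tcp_pos: [0.4627, -0.0143, 0.0516]
orientation: [-0.002, 0.752, 0.659, -0.001]
wrist_force: [-0.2, 0.3, 0.4]
finger_gap: 0.0857
grip_force: 0.0
```

drive_tool([
  [[0,0,0,0,0,0],[0,0,0,0,0,0],[0,0,0,0,0,0],[0,0,0,0,0,0],[0,0,0,0,0,0],[0,0,0,0,0,0],[0,0,0,0,0,0]],
], jaw=-1, grip_force=30)

```text
clock: 5.78
tcp_pos: [0.4652, -0.0146, 0.0538]
orientation: [0.001, 0.752, 0.659, 0.001]
wrist_force: [-1.8, -0.2, 5.5]
finger_gap: 0.0251
grip_force: 29.3
```

drive_tool([
  [[0,0,-0.3,0,0,0],[0,0,-0.3,0,0,0],[0,0,-0.3,0,0,0],[0,0,0,0,0,0]],
])

```text
clock: 6.28
tcp_pos: [0.4665, -0.0148, 0.1637]
orientation: [0.003, 0.752, 0.659, 0.002]
wrist_force: [0.1, -0.5, -2.0]
finger_gap: 0.0252
grip_force: 29.8
```

```bash
cat > held.py <<'E'
import sys
from h2 import *
l,zg,n=sys.argv[1],float(sys.argv[2]),sys.argv[3]
T=np.load("T.npy"); s=env.get_state(); p=s["tcp_pos"]; print(p,w2sh(T,p[:2]),s["finger_gap"])
z=p[2]-zg
out=[]
for c in("side","top"):
    im=viewer.read_camera(c); q=proj(np.r_[p[:2],z+.03],c)[0]; u,v=np.int32(q)
    b=cv2.resize(im[v-35:v+35,u-25:u+25][:,:,::-1],(400,560),interpolation=2)
    for G in cone(p[0],p[1],H[l],z)[:1]:
        hh=cv2.convexHull(np.float32(proj(G,c))); cv2.polylines(b,[np.int32((hh+.5-[u-25,v-35])*8)],True,(0,255,0),1)
    out.append(b)
cv2.imwrite(f"pics/{n}.png",np.hstack(out))
E
python3 held.py short_cone 0.052 h1
```

```text
[ 0.4665113  -0.01481422  0.16366343] [-0.1770356   0.01539742] 0.025216019787255742
```

View pics/h1.png

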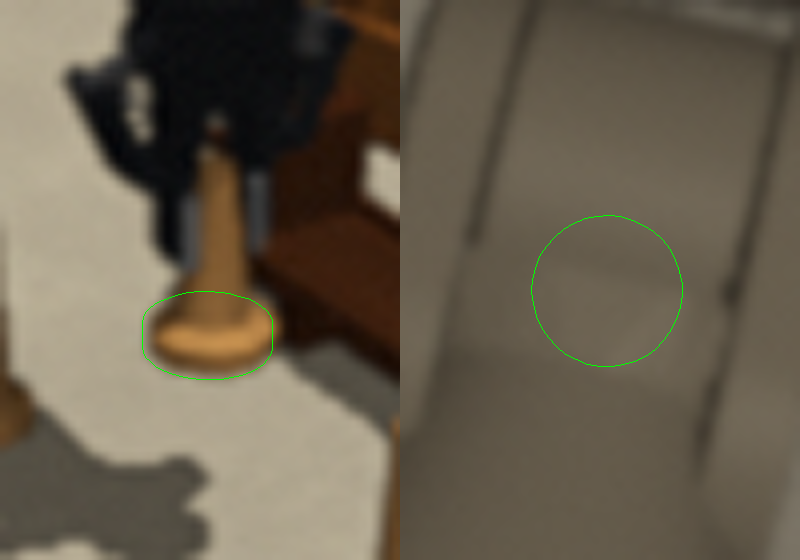

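Short cone is held upright. Its gap of 25 mm matches the cone's diameter there. The side projection is biased about 1 px, so the true frame is roughly the top-camera result plus (3.5, 3) mm.

drive_tool([
  [[0.242,0.3,0,0,0,0],[0.242,0.3,0,0,0,0],[0.242,0.3,0,0,0,0],[0.242,0.3,0,0,0,0],[0.242,0.3,0,0,0,0],[0,0,0,0,0,0],[0,0,0,0,0,0]],
])

```text
clock: 7.25
tcp_pos: [0.6603, 0.1059, 0.1585]
orientation: [-0.001, 0.752, 0.659, -0.002]
wrist_force: [-0.1, -0.0, -1.0]
finger_gap: 0.0252
grip_force: 29.9
```

```bash
python3 - <<'E'
from h2 import *
T=np.load("T.npy")+[.0035,.003,0]; np.save("T.npy",T)
E
cat > chk.py <<'E'
import sys
from h2 import *
# where the held cone's base lies relative to the shelf, side picture: overlay of shelf channel + base (bias-corrected picture shift)
l,zg,n=sys.argv[1],float(sys.argv[2]),sys.argv[3]
T=np.load("T.npy"); s=env.get_state(); p=s["tcp_pos"]; q=s["orientation"]
print(np.round(p,4),"shelf",np.round(w2sh(T,p[:2]),4),"base z",round(p[2]-zg,4),"quat",np.round(q,3),s["wrist_force"])
im=viewer.read_camera("side"); cv2.imwrite(f"pics/{n}_full.png",im[:,:,::-1])
u,v=np.int32(proj(np.r_[p[:2],p[2]-zg],"side")[0])
b=cv2.resize(im[v-60:v+30,u-50:u+50][:,:,::-1],(800,720),interpolation=2)
for G in [cone(p[0],p[1],H[l],p[2]-zg)[0],box(T,-.045,.045,-.21,.21,.03,.048),box(T,-.035,.035,-.21,.19,.04,.04)]:
    hh=cv2.convexHull(np.float32(proj(G,"side")+[.8,-.9])); cv2.polylines(b,[np.int32((hh+.5-[u-50,v-60])*8)],True,(0,255,0),1)
cv2.imwrite(f"pics/{n}.png",b[120:])
E
python3 chk.py short_cone 0.053 c1
```

```text
[0.6603 0.1059 0.1585] shelf [-0.0038  0.1569] base z 0.1055 quat [-0.001  0.752  0.659 -0.002] [-0.13507817 -0.03205429 -0.95679966]
```

View pics/c1.png

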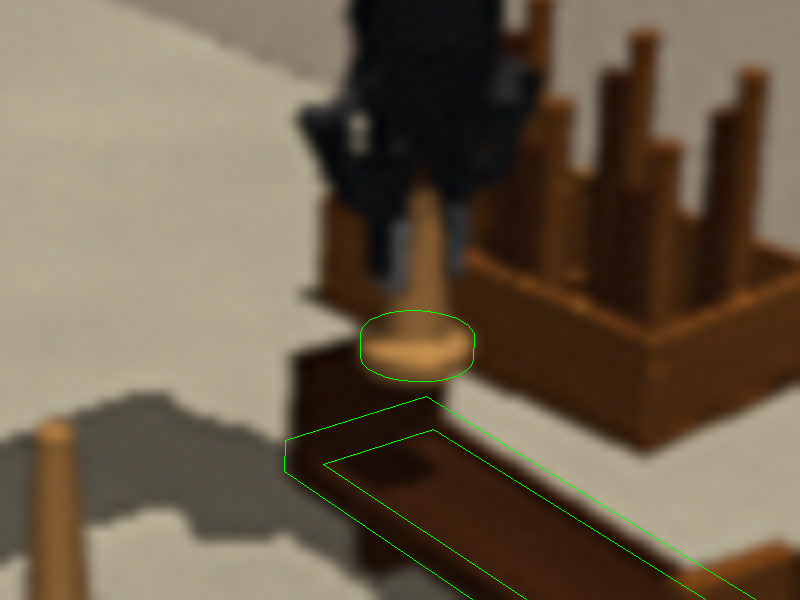

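The held base matches its overlay at (417,346), and the shelf is within about 2 mm of its outline. I shift +4–5 mm in x and lower.

drive_tool([
  [[0,0.042,0.1,0,0,0],[0,0,0.15,0,0,0],[0,0,0.15,0,0,0],[0,0,0,0,0,0],[0,0,0,0,0,0]],
])

```text
clock: 7.92
tcp_pos: [0.6668, 0.105, 0.1132]
orientation: [0.0, 0.752, 0.659, 0.0]
wrist_force: [-0.6, -0.4, -0.6]
finger_gap: 0.0251
grip_force: 29.9
```

```bash
python3 chk.py short_cone 0.053 c2
```

```text
[0.6668 0.105  0.1132] shelf [0.0029 0.1569] base z 0.0602 quat [0.    0.752 0.659 0.   ] [-0.59507111 -0.37663165 -0.58377156]
```

drive_tool([
  [[0,-0.012,0.07,0,0,0],[0,0,0.06,0,0,0],[0,0,0.02,0,0,0],[0,0,0,0,0,0],[0,0,0,0,0,0]],
])

```text
clock: 8.6
tcp_pos: [0.6655, 0.1056, 0.0947]
orientation: [0.0, 0.752, 0.659, 0.0]
wrist_force: [0.8, -0.4, -1.5]
finger_gap: 0.0251
grip_force: 29.9
```

drive_tool([
  [[0,0,0.012,0,0,0],[0,0,0,0,0,0],[0,0,0,0,0,0]],
])

```text
clock: 8.98
tcp_pos: [0.6656, 0.1056, 0.0938]
orientation: [0.0, 0.752, 0.659, 0.0]
wrist_force: [-2.0, -0.5, 4.2]
finger_gap: 0.0252
grip_force: 30.6
```

drive_tool([
  [[0,0,0,0,0,0],[0,0,0,0,0,0],[0,0,0,0,0,0],[0,0,0,0,0,0],[0,0,-0.4,0,0,0],[0,0,-0.4,0,0,0],[0,0,-0.4,0,0,0],[0.023,-0.341,0,0,0,0],[0.023,-0.341,0,0,0,0],[0.023,-0.341,0,0,0,0],[0.023,-0.341,0,0,0,0],[0.023,-0.341,0,0,0,0],[0,0,0.2,0,0,0],[0,0,0.2,0,0,0],[0,0,0,0,0,0]],
], jaw=1)

```text
clock: 10.85
tcp_pos: [0.4629, 0.1458, 0.188]
orientation: [-0.001, 0.752, 0.659, -0.001]
wrist_force: [0.6, -0.9, 0.4]
finger_gap: 0.0856
grip_force: 0.0
```

```bash
cat > w.py <<'E'
from h2 import *
T=np.load("T.npy"); s=env.get_state(); print(np.round(s["tcp_pos"],4),np.round(w2sh(T,s["tcp_pos"][:2]),4),np.round(s["orientation"],3),round(s["clock"],2))
for l,p in(("short_cone",(.665,.107)),("middle_cone",(.4647,.1459)),("tall_cone",(.4396,-.1607))):
    print(l,np.round(w2sh(T,p),4))
for c in ("top","side"):
    viewer.read_camera(c)
    for l in H: print(c,l,[(round(d["score"],2),np.round(d["location"]).tolist()) for d in models.silhouettes(l,c)])
E
python3 w.py
```

```text
[0.4629 0.1458 0.188 ] [-0.2047  0.1707] [-0.001  0.752  0.659 -0.001] 10.85
short_cone [0.0008 0.1586]
middle_cone [-0.2029  0.1711]
tall_cone [-0.1878 -0.1362]
top short_cone [(0.52, [224.0, 135.0]), (0.22, [305.0, 146.0])]
top middle_cone [(0.66, [210.0, 199.0])]
top tall_cone [(0.64, [300.0, 206.0]), (0.6, [332.0, 185.0]), (0.57, [314.0, 247.0])]
side short_cone [(0.48, [265.0, 169.0])]
side middle_cone [(0.79, [221.0, 186.0])]
side tall_cone [(0.98, [307.0, 224.0]), (0.8, [271.0, 228.0]), (0.7, [250.0, 248.0])]
```

drive_tool([
  [[0,0.012,0.237,0,0,0],[0,0,0.237,0,0,0],[0,0,0.237,0,0,0],[0,0,0.237,0,0,0],[0,0,0,0,0,0]],
])

```text
clock: 11.88
tcp_pos: [0.464, 0.1455, 0.0739]
orientation: [-0.001, 0.752, 0.659, -0.002]
wrist_force: [-0.2, -0.5, 0.5]
finger_gap: 0.0852
grip_force: 0.0
```

drive_tool([
  [[0,0,0,0,0,0],[0,0,0,0,0,0],[0,0,0,0,0,0],[0,0,0,0,0,0],[0,0,0,0,0,0],[0,0,0,0,0,0],[0,0,0,0,0,0]],
], jaw=-1)

```text
clock: 12.75
tcp_pos: [0.4662, 0.1459, 0.0764]
orientation: [0.0, 0.752, 0.659, 0.001]
wrist_force: [-1.6, -0.4, 7.1]
finger_gap: 0.024
grip_force: 29.3
```

drive_tool([
  [[0,0,-0.3,0,0,0],[0,0,-0.3,0,0,0],[0,0,-0.3,0,0,0],[0,0,0,0,0,0]],
])

```text
clock: 13.25
tcp_pos: [0.4677, 0.146, 0.1862]
orientation: [0.002, 0.752, 0.659, 0.002]
wrist_force: [0.6, -0.5, -1.8]
finger_gap: 0.0238
grip_force: 30.1
```

drive_tool([
  [[-0.307,0,0,0,0,0],[-0.307,0,0,0,0,0],[0,0.336,0,0,0,0],[0,0.336,0,0,0,0],[0,0.336,0,0,0,0],[0,0.336,0,0,0,0],[0,0.336,0,0,0,0],[0,0,0.2,0,0,0],[0,0,0.2,0,0,0],[0,0,0,0,0,0],[0,0,0,0,0,0],[0,0,0,0,0,0]],
])

```text
clock: 14.75
tcp_pos: [0.6567, 0.0464, 0.1367]
orientation: [0.001, 0.752, 0.659, 0.001]
wrist_force: [0.2, -0.5, -1.5]
finger_gap: 0.0234
grip_force: 30.1
```

```bash
python3 chk.py middle_cone 0.0764 c3
```

```text
[0.6567 0.0464 0.1367] shelf [0.0004 0.0975] base z 0.0603 quat [0.001 0.752 0.659 0.001] [ 0.21059269 -0.54025004 -1.48874488]
```

View pics/c3.png

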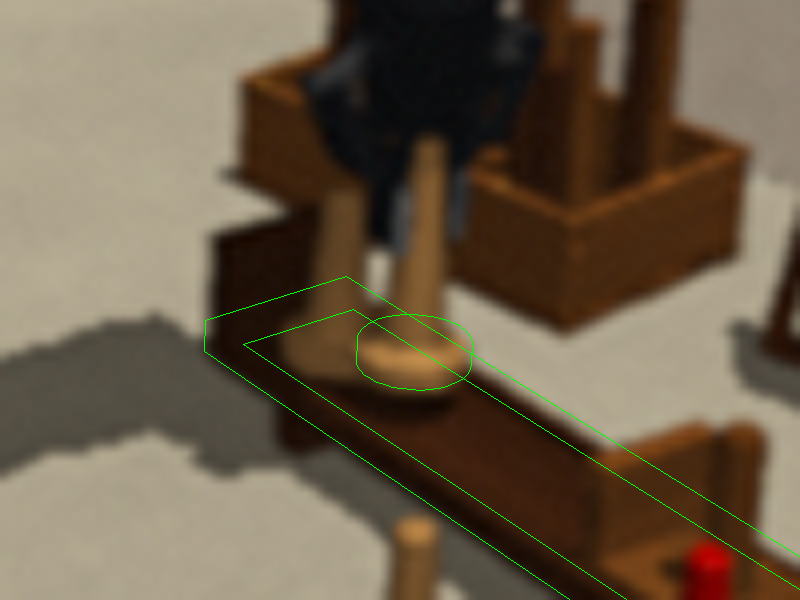

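The short cone stands in the channel, with its tip at (345,190) and base near (325,350). The middle cone hangs at (415,350). The short one seems to lean slightly, so I'll check that numerically.

```bash
python3 - <<'E'
from h2 import *
T=np.load("T.npy"); im=cv2.imread("pics/c3_full.png")[:,:,::-1].astype(float)
p=sh2w(T,.0016,.1574)
ax=proj([np.r_[p,.04+z] for z in np.linspace(0,.09,10)],"side")+[.8,-.9]
print("pred axis",np.round(ax,1).tolist())
pm=env.get_state()["tcp_pos"][:2]; print("held axis",np.round(proj([np.r_[pm,.06+z] for z in(0,.03,.06,.09,.12)],"side")+[.8,-.9],1).tolist())
br=im[:,:,0]/(im[:,:,2]+5); 
for r in range(int(ax[-1,1])-2,int(ax[0,1])+8,2):
    c0=int(ax[0,0]); print(r,[f"{int(im[r,c,0])}/{br[r,c]:.1f}" for c in range(c0-8,c0+14)])
E
```

```text
pred axis [[265.0, 175.4], [265.1, 173.2], [265.2, 171.0], [265.3, 168.7], [265.4, 166.5], [265.5, 164.2], [265.6, 162.0], [265.7, 159.7], [265.7, 157.4], [265.8, 155.1]]
held axis [[274.2, 176.9], [274.6, 170.1], [275.0, 163.1], [275.3, 156.0], [275.7, 148.7]]
153 ['61/3.4', '62/3.1', '60/3.3', '59/3.5', '58/3.6', '60/3.3', '60/3.3', '57/3.0', '48/2.5', '35/2.2', '24/1.3', '18/0.8', '15/0.7', '13/0.6', '13/0.6', '10/0.6', '25/1.0', '62/2.0', '95/2.3', '110/2.3', '108/2.4', '74/2.2']
155 ['55/3.4', '55/3.2', '60/3.0', '60/3.2', '60/3.3', '60/3.2', '59/3.1', '62/2.5', '66/2.5', '67/2.7', '64/2.6', '45/2.4', '25/1.2', '11/0.6', '13/0.7', '26/0.8', '48/1.0', '78/1.6', '111/2.2', '127/2.4', '119/2.4', '79/2.1']
157 ['102/1.3', '70/1.6', '50/2.4', '45/3.0', '41/2.9', '46/2.9', '63/2.6', '84/2.4', '96/2.2', '97/2.3', '88/2.2', '58/2.1', '27/1.4', '10/0.6', '15/0.7', '46/0.9', '75/1.0', '93/1.4', '115/2.1', '129/2.4', '119/2.4', '80/2.1']
159 ['66/1.3', '43/1.4', '31/2.2', '29/2.6', '28/2.8', '35/2.3', '61/2.2', '84/2.3', '92/2.2', '96/2.3', '89/2.2', '57/2.0', '21/1.3', '7/0.5', '21/0.8', 
[... 1934 characters left out ...]
42/2.5']
177 ['29/2.2', '41/2.0', '64/2.1', '82/2.2', '92/2.3', '94/2.2', '95/2.3', '95/2.3', '96/2.3', '93/2.2', '85/2.3', '97/2.3', '126/2.4', '155/2.3', '168/2.4', '170/2.4', '176/2.4', '182/2.4', '185/2.3', '187/2.3', '182/2.4', '168/2.4']
179 ['29/3.2', '28/3.1', '31/2.2', '35/2.5', '44/2.3', '47/2.4', '49/2.5', '53/2.3', '58/2.4', '59/2.3', '57/2.2', '60/2.4', '73/2.2', '85/2.4', '98/2.3', '110/2.3', '117/2.3', '121/2.4', '126/2.3', '131/2.4', '126/2.4', '110/2.4']
181 ['33/1.7', '29/2.2', '29/2.6', '31/2.6', '39/3.2', '48/3.0', '49/3.1', '43/3.1', '33/2.8', '26/2.9', '26/2.6', '25/2.1', '26/2.6', '32/2.3', '36/2.4', '44/2.2', '47/2.4', '48/2.4', '49/2.2', '49/2.6', '49/2.3', '42/2.3']
```

The short cone is upright: its axis matches the prediction to 0.4 px. I lower the middle cone.

drive_tool([
  [[0,0.008,0.06,0,0,0],[0,0,0.06,0,0,0],[0,0,0.035,0,0,0],[0,0,0.015,0,0,0],[0,0,0.01,0,0,0],[0,0,0,0,0,0],[0,0,0,0,0,0]],
])

```text
clock: 15.68
tcp_pos: [0.6567, 0.0464, 0.1164]
orientation: [0.001, 0.752, 0.659, 0.0]
wrist_force: [-6.4, 0.6, 13.4]
finger_gap: 0.0236
grip_force: 32.0
```

drive_tool([
  [[0,0,0,0,0,0],[0,0,0,0,0,0],[0,0,0,0,0,0],[0,0,0,0,0,0],[0,0,-0.4,0,0,0],[0,0,-0.4,0,0,0],[0,0,-0.4,0,0,0],[-0.325,-0.26,0,0,0,0],[-0.325,-0.26,0,0,0,0],[-0.325,-0.26,0,0,0,0],[-0.325,-0.26,0,0,0,0],[-0.325,-0.26,0,0,0,0],[-0.325,-0.26,0,0,0,0],[0,0,0.2,0,0,0],[0,0,0,0,0,0],[0,0,0,0,0,0]],
], jaw=1)

```text
clock: 17.68
tcp_pos: [0.4412, -0.1612, 0.2344]
orientation: [0.0, 0.752, 0.66, 0.0]
wrist_force: [-0.4, 0.3, 0.9]
finger_gap: 0.0852
grip_force: 0.0
```

```bash
python3 w.py
```

```text
[ 0.4412 -0.1612  0.2344] [-0.1861 -0.1364] [0.    0.752 0.66  0.   ] 17.68
short_cone [0.0008 0.1586]
middle_cone [-0.2029  0.1711]
tall_cone [-0.1878 -0.1362]
top short_cone [(0.76, [222.0, 133.0])]
top middle_cone [(0.67, [242.0, 137.0])]
top tall_cone [(0.51, [298.0, 208.0])]
side short_cone []
side middle_cone [(0.49, [274.0, 171.0])]
side tall_cone [(0.95, [250.0, 246.0]), (0.81, [310.0, 226.0]), (0.72, [276.0, 224.0])]
```

Descend 0.2344→0.093 (141 mm), grip, and lift.

drive_tool([
  [[0,0,0.235,0,0,0],[0,0,0.235,0,0,0],[0,0,0.235,0,0,0],[0,0,0.235,0,0,0],[0,0,0.235,0,0,0],[0,0,0,0,0,0]],
])

```text
clock: 18.82
tcp_pos: [0.4392, -0.1603, 0.0912]
orientation: [-0.002, 0.752, 0.659, -0.001]
wrist_force: [-0.3, 0.4, -0.7]
finger_gap: 0.0854
grip_force: 0.0
```

drive_tool([
  [[0,0,0,0,0,0],[0,0,0,0,0,0],[0,0,0,0,0,0],[0,0,0,0,0,0],[0,0,0,0,0,0],[0,0,0,0,0,0],[0,0,0,0,0,0]],
], jaw=-1)

```text
clock: 19.7
tcp_pos: [0.4411, -0.1616, 0.0938]
orientation: [0.001, 0.752, 0.659, 0.0]
wrist_force: [-2.1, 0.3, 5.8]
finger_gap: 0.0236
grip_force: 29.3
```

drive_tool([
  [[0,0,-0.3,0,0,0],[0,0,-0.3,0,0,0],[0,0,-0.3,0,0,0],[0,0,0,0,0,0]],
])

```text
clock: 20.2
tcp_pos: [0.4425, -0.1622, 0.2035]
orientation: [0.003, 0.752, 0.659, 0.001]
wrist_force: [0.0, -0.1, -2.5]
finger_gap: 0.0238
grip_force: 30.3
```

drive_tool([
  [[0.366,0,0,0,0,0],[0.366,0,0,0,0,0],[0.366,0,0,0,0,0],[0.366,0,0,0,0,0],[0,0.31,0,0,0,0],[0,0.31,0,0,0,0],[0,0.31,0,0,0,0],[0,0.31,0,0,0,0],[0,0.31,0,0,0,0],[0,0,0.2,0,0,0],[0,0,0.2,0,0,0],[0,0,0,0,0,0],[0,0,0,0,0,0],[0,0,0,0,0,0]],
])

```text
clock: 21.95
tcp_pos: [0.6488, -0.0115, 0.154]
orientation: [0.001, 0.752, 0.659, 0.001]
wrist_force: [0.5, 1.0, -0.4]
finger_gap: 0.0238
grip_force: 30.4
```

```bash
python3 chk.py tall_cone 0.0938 c4
```

```text
[ 0.6488 -0.0115  0.154 ] shelf [0.0001 0.0391] base z 0.0602 quat [0.001 0.752 0.659 0.001] [ 0.47988981  0.96763756 -0.36071407]
```

drive_tool([
  [[0,0.008,0.06,0,0,0],[0,0,0.06,0,0,0],[0,0,0.03,0,0,0],[0,0,0.013,0,0,0],[0,0,0.01,0,0,0],[0,0,0,0,0,0],[0,0,0,0,0,0]],
])

```text
clock: 22.88
tcp_pos: [0.649, -0.0114, 0.1339]
orientation: [0.0, 0.752, 0.659, 0.0]
wrist_force: [-3.2, 1.0, 9.1]
finger_gap: 0.0233
grip_force: 32.1
```

drive_tool([
  [[0,0,0,0,0,0],[0,0,0,0,0,0],[0,0,0,0,0,0],[0,0,0,0,0,0],[0,0,-0.4,0,0,0],[0,0,-0.4,0,0,0],[0,0,-0.4,0,0,0],[-0.36,0,0,0,0,0],[-0.36,0,0,0,0,0],[-0.36,0,0,0,0,0],[-0.36,0,0,0,0,0],[-0.36,0,0,0,0,0],[0,0,0,0,0,0]],
], jaw=1)

```text
clock: 24.5
tcp_pos: [0.6203, -0.2289, 0.2755]
orientation: [-0.0, 0.753, 0.658, -0.0]
wrist_force: [-0.3, 1.2, 0.1]
finger_gap: 0.0855
grip_force: 0.0
```

drive_tool([
  [[0,0,0,0,0,0],[0,0,0,0,0,0],[0,0,0,0,0,0],[0,0,0,0,0,0],[0,0,0,0,0,0],[0,0,0,0,0,0]],
], jaw=-1)

```text
clock: 25.25
tcp_pos: [0.621, -0.2255, 0.2762]
orientation: [0.0, 0.752, 0.659, -0.0]
wrist_force: [-0.1, 0.5, -0.6]
finger_gap: 0.0002
grip_force: 0.0
```

```bash
python3 w.py | head -1; python3 - <<'E'
from h2 import *
T=np.load("T.npy"); im=viewer.read_camera("side"); b0=(200,110)
b=cv2.resize(im[110:260,200:400][:,:,::-1],(800,600),interpolation=2)
for k in(-.128,): 
    p=sh2w(T,0,k); 
    for G in [np.r_[ring(*p,.05,.024),ring(*p,.13,.024)],cone(*sh2w(T,0,.0391),.15,.04)[0]]:
        hh=cv2.convexHull(np.float32(proj(G,"side")+[.8,-.9])); cv2.polylines(b,[np.int32((hh+.5-b0)*4)],True,(0,255,0),1)
cv2.imwrite("pics/k.png",b)
E
```

```text
[ 0.621  -0.2255  0.2762] [ 0.0005 -0.1768] [ 0.     0.752  0.659 -0.   ] 25.25
```

View pics/k.png

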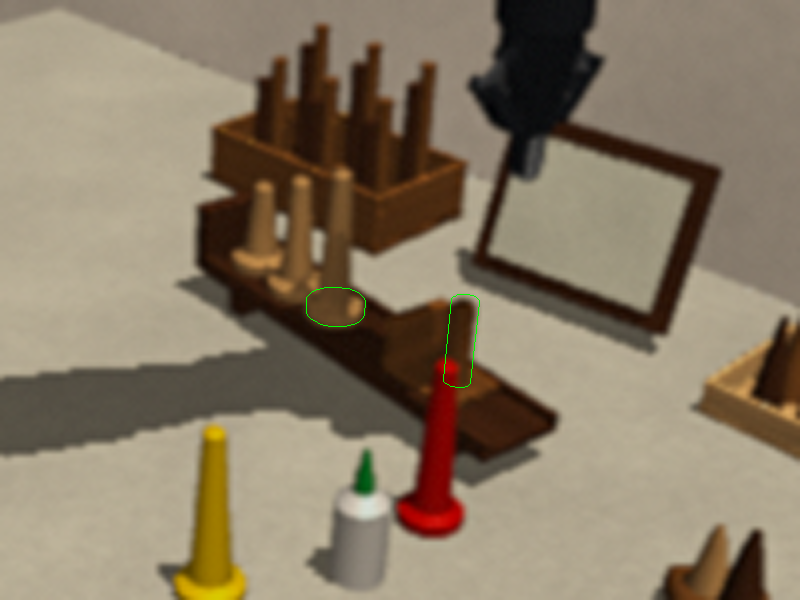

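The three cones stand upright in order, with tips at (264,185), (301,180) and (343,172). The knob overlay at (460,340) fits. I go down behind the knob.

drive_tool([
  [[0,0,0.377,0,0,0],[0,0,0.377,0,0,0],[0,0,0.377,0,0,0],[0,0,0.377,0,0,0],[0,0,0,0,0,0],[0,0,0,0,0,0]],
])

```text
clock: 26.45
tcp_pos: [0.6218, -0.2261, 0.0969]
orientation: [0.001, 0.752, 0.659, 0.0]
wrist_force: [0.3, -1.1, 1.3]
finger_gap: 0.0
grip_force: 0.0
```

drive_tool([
  [[0.08,0,0,0,0,0],[0.08,0,0,0,0,0],[0.07,0,0,0,0,0],[0.06,0,0,0,0,0],[0.06,0,0,0,0,0],[0.06,0,0,0,0,0],[0.06,0,0,0,0,0],[0.06,0,0,0,0,0],[0.06,0,0,0,0,0]],
])

```text
clock: 27.58
tcp_pos: [0.6302, -0.155, 0.0952]
orientation: [0.0, 0.752, 0.659, -0.0]
wrist_force: [-0.7, -1.3, 1.4]
finger_gap: 0.0
grip_force: 0.1
```

drive_tool([
  [[0.04,0,0,0,0,0],[0.04,0,0,0,0,0],[0.04,0,0,0,0,0],[0.04,0,0,0,0,0],[0.03,0,0,0,0,0],[0.03,0,0,0,0,0],[0.03,0,0,0,0,0],[0.03,0,0,0,0,0]],
])

```text
clock: 28.58
tcp_pos: [0.6345, -0.1221, 0.0951]
orientation: [0.0, 0.752, 0.659, -0.0]
wrist_force: [-0.3, -2.7, 1.5]
finger_gap: -0.0002
grip_force: 0.3
```

```bash
cat > end.py <<'E'
from h2 import *
T=np.load("T.npy"); s=env.get_state(); print(np.round(s["tcp_pos"],4),np.round(w2sh(T,s["tcp_pos"][:2]),4),s["wrist_force"])
c="side"; im=viewer.read_camera(c); cv2.imwrite("pics/end.png",im[:,:,::-1]); f=im.astype(float)
def fit(yk):  # axis of cones: brightness-column centroid near the tip
    pass
for l,h,y in(("short_cone",.09,.162),("middle_cone",.12,.106),("tall_cone",.15,.05)):
    P=proj([np.r_[sh2w(T,0,y),.04+z] for z in(h-.01,h*.55)],c)+[.8,-.9]
    P2=proj([np.r_[sh2w(T,0,y+.01),.04+z] for z in(h-.01,h*.55)],c)+[.8,-.9]
    for a_,b_ in zip(P,P2):
        r=int(round(a_[1])); cs=np.arange(int(a_[0])-7,int(a_[0])+9); chroma=f[r,cs]; m=((chroma[:,0]>60)&(chroma[:,0]/(chroma[:,2]+5)>1.8))
        print(l,"pred",np.round(a_,1),"px per +10mm y",np.round(b_-a_,1),"row",r,"pale cols",cs[m].tolist(),[int(v) for v in chroma[:,0]])
E
python3 end.py
```

```text
[ 0.6345 -0.1221  0.0951] [ 0.0005 -0.0725] [-0.31155583 -2.68511454  1.49482162]
short_cone pred [264.7 157.1] px per +10mm y [-1.5 -0.9] row 157 pale cols [263, 264, 265, 266, 267, 268, 269, 272] [105, 74, 59, 57, 54, 58, 77, 118, 151, 162, 142, 97, 62, 55, 57, 64]
short_cone pred [264.5 164. ] px per +10mm y [-1.5 -0.9] row 164 pale cols [262, 263, 264, 265, 266, 267] [41, 42, 40, 40, 42, 63, 90, 105, 120, 124, 122, 120, 152, 168, 130, 93]
middle_cone pred [273.8 155.2] px per +10mm y [-1.6 -0.9] row 155 pale cols [266, 267, 268, 272, 273, 274, 275, 276, 277, 278] [120, 98, 70, 59, 58, 57, 70, 118, 160, 176, 164, 116, 67, 55, 57, 58]
middle_cone pred [273.3 165.6] px per +10mm y [-1.6 -1. ] row 166 pale cols [266, 267, 273, 274, 275, 276, 277, 278, 279, 281] [127, 123, 129, 161, 175, 140, 97, 95, 107, 103, 95, 80, 68, 61, 58, 68]
tall_cone pred [283.7 153.2] px per +10mm y [-1.7 -0.9] row 153 pale cols [276, 277, 278, 279, 280, 281, 282, 283, 284, 285, 286, 287] [78, 68, 74, 85, 95, 96, 87, 82, 91, 95, 86, 63, 44, 35, 34, 39]
tall_cone pred [282.8 167.2] px per +10mm y [-1.7 -1. ] row 167 pale cols [275, 276, 281, 282, 283, 284, 285, 286, 287, 290] [104, 95, 94, 106, 110, 86, 75, 87, 94, 94, 87, 79, 67, 58, 60, 61]
```

drive_tool([
  [[0.025,0,0,0,0,0],[0.025,0,0,0,0,0],[0,0,0,0,0,0]],
])

```text
clock: 29.0
tcp_pos: [0.6354, -0.1159, 0.0952]
orientation: [-0.0, 0.752, 0.659, 0.0]
wrist_force: [0.5, -1.7, 0.6]
finger_gap: 0.0003
grip_force: 0.1
```

drive_tool([
  [[0.02,0,0,0,0,0],[0.02,0,0,0,0,0],[0,0,0,0,0,0]],
])

```text
clock: 29.38
tcp_pos: [0.636, -0.1117, 0.0952]
orientation: [0.0, 0.752, 0.659, -0.0]
wrist_force: [-1.1, -5.7, 1.0]
finger_gap: 0.0003
grip_force: 1.2
```

drive_tool([
  [[0.015,0,0,0,0,0],[0.015,0,0,0,0,0],[0,0,0,0,0,0]],
])

```text
clock: 29.75
tcp_pos: [0.636, -0.1111, 0.0953]
orientation: [0.002, 0.753, 0.658, -0.002]
wrist_force: [-3.2, -14.0, 0.2]
finger_gap: -0.0002
grip_force: 4.4
```

drive_tool([
  [[0.015,0,0,0,0,0],[0,0,0,0,0,0]],
])

```text
clock: 30.0
tcp_pos: [0.636, -0.1109, 0.0954]
orientation: [0.003, 0.753, 0.658, -0.003]
wrist_force: [-3.0, -18.1, 0.1]
finger_gap: -0.0002
grip_force: 6.6
```

Force rises without motion at the expected packed place, so the row is closed. I back off and rise.

drive_tool([
  [[-0.05,0,0,0,0,0],[-0.1,0,0,0,0,0],[-0.15,0,0,0,0,0],[-0.2,0,0,0,0,0],[0,0,-0.35,0,0,0],[0,0,-0.35,0,0,0],[0,0,-0.35,0,0,0],[-0.4,0,-0.2,0,0,0],[-0.4,0,0,0,0,0],[-0.4,0,0,0,0,0],[0,0,0,0,0,0],[0,0,0,0,0,0],[0,0,0,0,0,0]],
])

```text
clock: 31.62
tcp_pos: [0.6101, -0.3075, 0.2452]
orientation: [-0.0, 0.751, 0.66, 0.0]
wrist_force: [-0.4, -0.1, -0.4]
finger_gap: -0.0004
grip_force: 0.0
```

```bash
python3 end.py; python3 - <<'E'
from h2 import *
T=np.load("T.npy")
for c in("top","side"):
    im=viewer.read_camera(c); cv2.imwrite(f"pics/fin_{c}.png",im[:,:,::-1])
    off=np.array([.8,-.9]) if c=="side" else 0
    for l in H:
        for d in models.silhouettes(l,c)[:3]:
            h=H[l]; m=d["region"].astype(float); x0=back(d["location"],.04+h/2,c)
            p,s=fitcone(m,h,c,x0,.04); print(c,l,np.round(d["location"]),round(d["score"],2),np.round(w2sh(T,p),4),round(s,2))
im=cv2.imread("pics/fin_top.png"); 
for k in(-.03,0,.03):
    L=[]
    for y in np.arange(-.06,.06,.004):
        u,v=proj(np.r_[sh2w(T,k,y)-[.0035,.003],.099],"top")[0]; L.append((round(y,3),int(im[int(round(v)),int(round(u)),2])))
    print(k,L)
E
```

```text
[ 0.6101 -0.3075  0.2452] [ 0.0004 -0.2595] [-0.35147436 -0.07760066 -0.40250364]
short_cone pred [264.7 157.1] px per +10mm y [-1.5 -0.9] row 157 pale cols [259, 263, 264, 265, 266, 267, 268, 270, 271, 272] [106, 74, 61, 57, 56, 59, 88, 122, 145, 147, 120, 79, 57, 65, 91, 113]
short_cone pred [264.5 164. ] px per +10mm y [-1.5 -0.9] row 164 pale cols [262, 263, 264, 265, 266, 267, 268, 270, 271, 272] [40, 42, 39, 40, 47, 74, 100, 117, 125, 128, 119, 94, 83, 93, 110, 125]
middle_cone pred [273.8 155.2] px per +10mm y [-1.6 -0.9] row 155 pale cols [266, 267, 268, 270, 271, 272, 273, 274, 275, 276, 280, 281] [133, 100, 67, 58, 66, 112, 153, 173, 164, 122, 73, 59, 57, 58, 74, 98]
middle_cone pred [273.3 165.6] px per +10mm y [-1.6 -1. ] row 166 pale cols [266, 267, 268, 270, 271, 272, 273, 274, 275, 279, 280, 281] [127, 123, 108, 94, 99, 113, 127, 130, 124, 113, 111, 110, 89, 83, 99, 112]
tall_cone pred [283.7 153.2] px per +10mm y [-1.7 -0.9] row 153 pale cols [276, 277, 278, 279, 280, 281, 282, 283, 284, 285] [61, 63, 75, 82, 97, 133, 160, 163, 141, 97, 52, 37, 39, 34, 34, 40]
tall_co
[... 2218 characters left out ...]
64(-0.052), 82), (np.float64(-0.048), 81), (np.float64(-0.044), 78), (np.float64(-0.04), 97), (np.float64(-0.036), 91), (np.float64(-0.032), 85), (np.float64(-0.028), 81), (np.float64(-0.024), 75), (np.float64(-0.02), 96), (np.float64(-0.016), 92), (np.float64(-0.012), 86), (np.float64(-0.008), 81), (np.float64(-0.004), 79), (np.float64(0.0), 98), (np.float64(0.004), 88), (np.float64(0.008), 91), (np.float64(0.012), 100), (np.float64(0.016), 101), (np.float64(0.02), 102), (np.float64(0.024), 93), (np.float64(0.028), 87), (np.float64(0.032), 80), (np.float64(0.036), 76), (np.float64(0.04), 97), (np.float64(0.044), 92), (np.float64(0.048), 83), (np.float64(0.052), 81), (np.float64(0.056), 81)]
```

```bash
python3 -c "
from workcell import order; print(order.hand_in())"
```

```text
the job is handed in; nothing more can be done
None
```

I handed the job in: the short, middle and tall cones stand upright in order from the cheek, with the bookend closed against the row. By my last camera check they are within a few mm of their packed places, but the hand-in returned no verdict.

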